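Sort the syringes by plunger position

ROBOT

A 6-joint arm with a two-finger parallel gripper is mounted at the origin on the work surface. World frame = base frame: x ahead of the robot, y to its left, z up, the work surface at z = 0. Lengths are in m, angles in degrees, forces in N, time in s.
With the tool pointing down it reaches from about 0.325 to 0.9 m from the base axis. Payload 6.1 kg.
Tool frame: the origin (TCP) lies midway between the tips of the shut fingers; the grasp point (between the pads) lies grip_depth behind it (grip_depth is the distance from the TCP to the grasp point, in m); z points along the fingers, y is the line along which they close (so a half turn about z gives the same grasp; the last joint's range is limited). The gripper opens to 87 mm and grips with 3 to 60 N. Pads are 19 mm wide; open, the fingers measure 117 mm over their backs; the gripper's body (75 mm by 190 mm) begins 51 mm behind the grasp point.
Start: joints at [64.739, 12.628, 87.462, -0, 79.91, -7.225], TCP at [0.194, 0.594, 0.223] pointing down, gripper open.
Joint ranges: [-170.65, 170.65], [-52.31, 119.04], [5.05, 147.46], [-71.25, 251.25], [11.57, 151.72], [-153.62, 153.62]. Speed limits (degrees/s): [147.25, 147.25, 172.46, 180, 180, 180].

INTERFACE

Orientations are given as a 3x3 rotation matrix whose columns are the frame's x, y, z axes.
In Python, from plant import * gives the robot as it stands.
- The arm moves only by the tool drive_tool, never from a script. Its argument "steps" is a list of rows, each an object of numbers: "fingers": the opening, from -1 (shut) to 1 (fully open), so that 0 is half open; "x", "y", "z": the shift along the tool's x, y, z normalised to -1 to 1, where 1 is 0.04 m; "turn": the turn about the tool's z normalised to -1 to 1, where 1 is 0.15 rad. In form: [{"fingers": .., "x": .., "y": .., "z": .., "turn": ..}, ...]. A call has 1 to 8 rows; each row shifts and turns the commanded pose from where the row before left it, along the tool's axes as they then stand; what a row does not reach is not made up. A row lasts 1/8 s, in which the tool goes at most 62.5 mm and 10.7 degrees, less where a joint would pass 70% of its speed; a pose out of reach is approached as far as the arm can. A call with a number of a shift or a turn outside -1 to 1 is refused whole. A call with a gripper value outside its range is refused whole. The fingers move at their own pace and stop on an object; the grip force is fixed at half the most. Time passes only in rows, so rows that do not move let the fingers close. It gives the time, the measured TCP pose, the force, the opening and the grip force at its end, in the units of the state.
- sense(): the state, without advancing time (a new reading comes with each control period).
- snapshot(name): name is "scene" or "side" or "wrist"; returns a dict with "frame" (400x640x3 uint8, blue, green, red), "depth" (400x640 float32, m along the optical axis (not along the pixel's ray), 0 where there is no reading), "camera_matrix" (3x3 intrinsics, pixels), "view" (4x4, takes a point from world to camera coordinates); the wrist camera has in their place "tool_from_camera" (4x4, takes a point from camera to tool coordinates, whose origin is the TCP and whose axes are the flange's). Camera axes: x right, y down, z forward; pixel columns grow to the right and rows downward; lengths in m; the calibration is good to about 2 mm. A picture is of the moment at which its call begins: read the wrist's pose just before it.
- hand_in(): hands the job in; it is judged then, once.
The state is a dict: "time_s": time; "joints": joint angles; "qvel": joint speeds; "tau": joint torques, N m; "eef_pos": TCP position; "ee_rot": TCP orientation; "contact_force": force on the tool from outside, world axes, zero at the start; "wrist_torque": the same for the moment, N m; "grip_width": opening from 0.0 (shut) to 1.0 (fully open); "gripper_force": force on a finger pad.
Only numpy, scipy, OpenCV 4.12 (cv2) and the standard library are available. Lean on these libraries where they do the work, as an engineer would, in place of code of your own. Each camera call takes 0.05 s, during which the arm holds its last target. There are 200 camera calls.

TASK

Put the two used syringes away in the divided white tray, sorted by plunger: lay the one whose plunger is pulled out in the wide compartment and the one whose plunger is pushed in in the narrow compartment. Each must lie flat on the tray's floor, and the pulled-out plunger must stay pulled out.

Things in the scene. Friction and masses are not known exactly. Their poses are not given: they have to be found in the camera images.
- syringe_out: Clear syringe lying on its side, plunger PULLED OUT. Origin: mid barrel, on its axis, 15 mm above its support. Barrel 30 mm thick, own x -60 to +60 mm; nozzle to x +72; at x -58 a white flange 54 mm wide (y), 30 high, flat below (no rolling). White plunger on the -x side, its 27 mm thumb disc at x -115 to -130 mm. Under 90 g; balances near x -20: grip the barrel across at about x -20.
- syringe_in: Clear syringe lying on its side, plunger PUSHED IN. Origin: mid barrel, on its axis, 15 mm above its support. Barrel 30 mm thick, own x -60 to +60 mm; nozzle to x +72; at x -58 a white flange 54 mm wide (y), 30 high, flat below (no rolling). White plunger on the -x side, its 27 mm thumb disc at x -70 to -74 mm. Under 90 g; grip the barrel across at its middle.
- plunger_out (a joint): How far the plunger of syringe_out is pulled out, in m: 0 is fully pushed in, 0.075 the stop; it starts at 0.045 to 0.060. It slides stiffly (about 3 N) and stays where it is left.
- tray: White open tray, fixed, 258 (own x) by 282 (y) by 25 mm high, turned any way round. Origin: centre of its underside. Floor and walls 4 mm thick. A divider along x makes two compartments 250 mm long in x: the wide one (160 mm), y -137 to +23, centre -57; the narrow one (110 mm), y +27 to +137, centre +82. Syringes fit only lengthwise along x, nozzle either way.
Not all that is in view belongs to the job. Leave any brown look-alike of the syringe_in alone. Leave any turquoise look-alike of the syringe_out alone.

How it is judged:
By the outcome, as a careful person would: the job done as asked, in the order asked, and still so for the second after the job is handed in, with the robot touching nothing.
It also fails if it takes over 58 s, if anything falls off the work surface, if the arm or the gripper's body presses on something with over 40 N, if the wrist force passes 120 N, or if a joint passes its speed limit or range.

## Working session

There is one attempt and no reset: what is moved stays moved. The work goes in short steps, Python scripts to look and compute and a tool call to move; the robot and the scene stay as the last step left them, time stands still between calls to the robot, and variables do not carry over. Pictures are saved under pics/ and viewed, at most 10 in all, crops included, and the job is handed in when it is done.

Besides the shell and the picture viewer there is one more tool, called after "Call:" by a JSON object that holds its "fn" and its "kwargs". drive_tool: Moves the arm, as the interface text tells. Its arguments: {"type":"object","properties":{"steps":{"type":"array"}},"required":["steps"]}

```bash
mkdir -p pics; ls; python3 - <<'E'
from plant import *
import cv2,pickle
s=sense();print({k:s[k] for k in('time_s','eef_pos','ee_rot','grip_width')})
try: print(grip_depth)
except Exception as e: print(e)
d={}
for n in("scene","side"):
    d[n]=snapshot(n);cv2.imwrite(f"pics/{n}0.png",d[n]["frame"]);print(n,d[n]["camera_matrix"],d[n]["view"])
pickle.dump(d,open("d0.pkl","wb"))
E
```

```text
pics
{'time_s': 0.0, 'eef_pos': array([0.19327214, 0.5937321 , 0.22146027]), 'ee_rot': array([[-9.50864562e-01,  3.09606140e-01, -7.88598234e-04],
       [ 3.09607067e-01,  9.50863043e-01, -1.71376237e-03],
       [ 2.19257565e-04, -1.87371149e-03, -9.99998221e-01]]), 'grip_width': 1.0003837071026171}
0.0187
scene [[433.48866061   0.         320.56028694]
 [  0.         433.48866061 203.31167649]
 [  0.           0.           1.        ]] [[ 0.04597165  0.99886543  0.01242833 -0.09587654]
 [ 0.72377954 -0.02473097 -0.68958796 -0.29825174]
 [-0.68849821  0.04069687 -0.72409528  1.22444368]
 [ 0.          0.          0.          1.        ]]
side [[519.29386762   0.         326.50466689]
 [  0.         519.29386762 196.39391291]
 [  0.           0.           1.        ]] [[ 0.94555361 -0.32517276 -0.01382176 -0.39589326]
 [-0.22922491 -0.63520158 -0.73754654  0.18402055]
 [ 0.23105044  0.70055809 -0.67515484  1.04386149]
 [ 0.          0.          0.          1.        ]]
```

View pics/scene0.png

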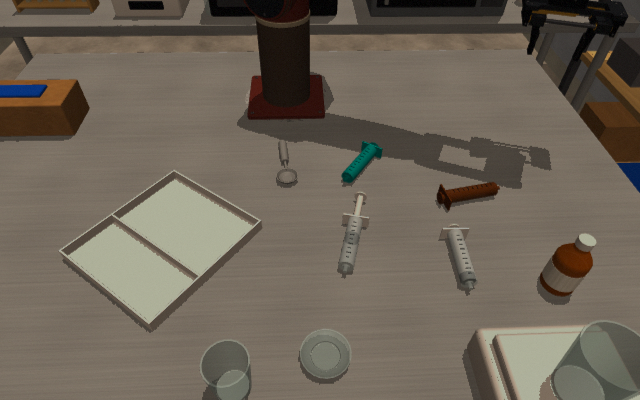

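View pics/side0.png

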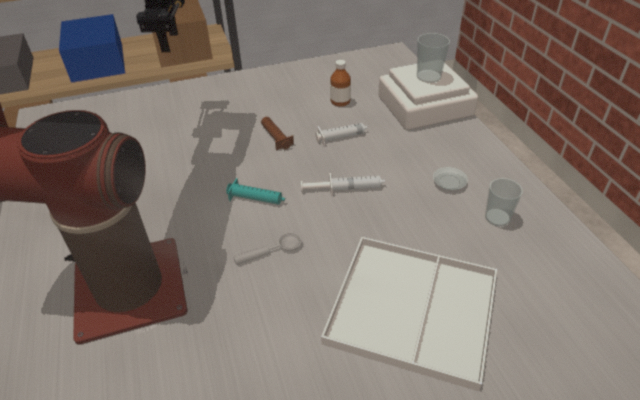

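Scene view candidates: the clear syringe at (354,235), with its plunger rod out to (360,197), fits syringe_out. The clear one at (459,257), with its flange at (455,229) and no rod, fits syringe_in. Turquoise (362,162) and brown (467,195) are look-alikes to leave alone. The tray corners are about (175,172), (262,222), (150,324) and (62,251), with the divider from (113,216) to (195,277). The side view agrees: out at (345,184), in at (342,132). I'll confirm in a crop.

```bash
cat > h.py <<'E'
import numpy as np,cv2,pickle
def ray(s,px,z):
    K,V=s["camera_matrix"],s["view"];R,t=V[:3,:3],V[:3,3]
    c=-R.T@t;p=np.atleast_2d(np.asarray(px,float))
    d=(R.T@np.linalg.inv(K)@np.c_[p,np.ones(len(p))].T).T
    return c+d*((z-c[2])/d[:,2])[:,None]
def proj(s,P):
    P=np.atleast_2d(P);V=s["view"];q=(s["camera_matrix"]@(V[:3,:3]@P.T+V[:3,3:])).T
    return q[:,:2]/q[:,2:]
E
python3 - <<'E'
from h import *
d=pickle.load(open("d0.pkl","rb"))
a=d["scene"]["frame"][180:300,325:500];b=d["side"]["frame"][110:205,290:400]
a=cv2.resize(a,None,fx=3.2,fy=3.2,interpolation=3);b=cv2.resize(b,(a.shape[1]//2*0+220,190),interpolation=3)
c=np.zeros((a.shape[0]+0,a.shape[1]+220,3),np.uint8);c[:,:a.shape[1]]=a;c[:190,a.shape[1]:]=b
cv2.imwrite("pics/crop0.png",c)
for n,q in(("scene",[(175,172),(262,222),(150,324),(62,251)]),("side",[(363,240),(497,268),(482,378),(327,342)])):
    s=d[n];P=ray(s,q,.025);print(n,P.round(3).tolist());print([round(float(np.linalg.norm(P[i]-P[(i+1)%4])),3) for i in range(4)])
# depth clouds around syringes: height > 5mm
s=d["scene"];K,V=s["camera_matrix"],s["view"]
v,u=np.mgrid[:400,:640];Z=s["depth"];X=np.stack([(u-K[0,2])/K[0,0]*Z,(v-K[1,2])/K[1,1]*Z,Z],-1)
W=(X-V[:3,3])@V[:3,:3]
for (x0,x1,y0,y1) in((335,375,185,280),(435,485,215,295)):
    h=W[y0:y1,x0:x1];m=(h[...,2]>.008)&(h[...,2]<.06)&(Z[y0:y1,x0:x1]>0)
    print(m.sum(),h[m].min(0).round(3),h[m].max(0).round(3),h[m].mean(0).round(3))
    c=h[m][:,:2];e=np.linalg.eigh(np.cov(c.T));ax=e[1][:,1];t=(c-c.mean(0))@ax;l=(c-c.mean(0))@e[1][:,0]
    print(ax.round(3),np.percentile(t,[0,1,99,100]).round(3),np.percentile(l,[0,1,99,100]).round(3))
E
```

```text
scene [[0.331, -0.245, 0.025], [0.486, -0.044, 0.025], [0.703, -0.218, 0.025], [0.545, -0.415, 0.025]]
[0.254, 0.278, 0.253, 0.274]
side [[0.481, -0.058, 0.025], [0.704, -0.218, 0.025], [0.55, -0.414, 0.025], [0.329, -0.264, 0.025]]
[0.275, 0.248, 0.267, 0.255]
1146 [0.407 0.101 0.008] [0.606 0.175 0.033] [0.521 0.135 0.025]
[-0.968  0.252] [-0.088 -0.084  0.113  0.116] [-0.026 -0.023  0.024  0.027]
1126 [0.506 0.312 0.008] [0.651 0.366 0.033] [0.579 0.334 0.025]
[-1.     0.029] [-0.072 -0.069  0.07   0.072] [-0.031 -0.028  0.022  0.023]
```

View pics/crop0.png

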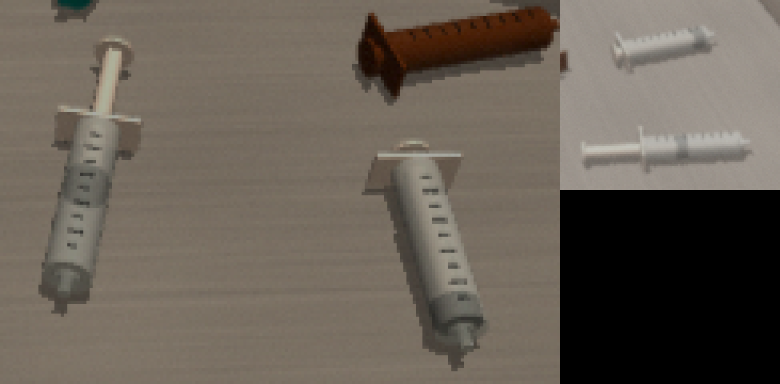

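The crop confirms it. The left clear syringe has its rod out (thumb disc at crop (115,48)), so it is syringe_out. The right clear syringe has its disc on the flange, so it is syringe_in. The brown one is a look-alike. Next I'll fit axes and the tray precisely.

```bash
cat >> h.py <<'E'
def cloud(s):
    K,V=s["camera_matrix"],s["view"];v,u=np.mgrid[:400,:640];Z=s["depth"]
    X=np.stack([(u-K[0,2])/K[0,0]*Z,(v-K[1,2])/K[1,1]*Z,Z],-1)
    return (X-V[:3,3])@V[:3,:3]
E
python3 - <<'E'
from h import *
d=pickle.load(open("d0.pkl","rb"))
for n in("scene","side"):
    W=cloud(d[n]).reshape(-1,3);print(n)
    def box(a,b,c,e,z0,z1): return W[(W[:,0]>a)&(W[:,0]<b)&(W[:,1]>c)&(W[:,1]<e)&(W[:,2]>z0)&(W[:,2]<z1)]
    r=box(.28,.76,-.47,0,.015,.035)[:,:2]
    (c,sz,ang)=cv2.minAreaRect(r.astype(np.float32)*1000);print("tray",np.round(c,1),np.round(sz,1),round(ang,2))
    a=np.radians(ang);R=np.array([[np.cos(a),np.sin(a)],[-np.sin(a),np.cos(a)]])
    l=(r*1000-c)@R.T
    for k in(0,1):
        inn=l[np.abs(l[:,1-k])<100][:,k];h,e=np.histogram(inn,np.arange(-150,151,6));print([(int(e[i]),int(h[i])) for i in range(len(h)) if h[i]>12])
    f=box(.28,.76,-.47,0,-.005,.012);print("floor z",np.median(f[:,2]))
    for nm,b in(("out",(.38,.63,.08,.2)),("in",(.48,.67,.29,.39))):
        p=box(*b,.008,.06);top=box(*b,.022,.06)
        vx,vy,x0,y0=cv2.fitLine(top[:,:2].astype(np.float32),cv2.DIST_HUBER,0,.01,.01).ravel()
        if vx<0:vx,vy=-vx,-vy
        ax=np.array([vx,vy]);nn=np.array([-vy,vx]);q=p[:,:2]-[x0,y0];t=q@ax;l=q@nn
        fl=t[np.abs(l)>.020]
        for g in(-.06,-.03,0,.03,.06):
            m=np.abs(t-g)<.015
            if m.sum()>5: print("  t",g,"lat",l[m].min().round(4),l[m].max().round(4),"z",p[m,2].max().round(3))
        print(nm,"c0",x0.round(4),y0.round(4),"ang",np.degrees(np.arctan2(vy,vx)).round(1),"t",t.min().round(4),t.max().round(4),"flange t",np.percentile(fl,[5,50,95]).round(4),len(fl), "P(flange)",([x0,y0]+np.median(fl)*ax).round(4), "nozzle",([x0,y0]+t.max()*ax).round(4),"maxz",p[:,2].max().round(4))
E
```

```text
scene
tray [ 440.1 -177.7] [262.2 468.7] 51.88
[(-132, 133), (-126, 201), (120, 33), (126, 303)]
[(-126, 39), (-120, 296), (42, 315)]
floor z 0.0017881482321956258
  t -0.06 lat -0.0265 0.0267 z 0.033
  t -0.03 lat -0.0149 0.0144 z 0.033
  t 0 lat -0.0149 0.0146 z 0.033
  t 0.03 lat -0.015 0.0145 z 0.033
  t 0.06 lat -0.015 0.0144 z 0.033
out c0 0.5278 0.1326 ang -14.6 t -0.1228 0.0815 flange t [-0.0502 -0.0478 -0.0465] 56 P(flange) [0.4815 0.1446] nozzle [0.6067 0.1121] maxz 0.0331
  t -0.06 lat -0.0248 0.0292 z 0.032
  t -0.03 lat -0.0134 0.0154 z 0.033
  t 0 lat -0.0136 0.0154 z 0.033
  t 0.03 lat -0.0134 0.0157 z 0.033
  t 0.06 lat -0.0134 0.0168 z 0.033
in c0 0.5767 0.3352 ang -1.7 t -0.0704 0.0739 flange t [-0.0572 -0.055  -0.0539] 64 P(flange) [0.5218 0.3368] nozzle [0.6506 0.333 ] maxz 0.0334
side
tray [ 440.3 -176.7] [264.2 466.4] 51.99
[(-132, 379), (-126, 27), (120, 217), (126, 87)]
[(-120, 199), (42, 221), (48, 24)]
floor z 0.0006452924382349223
  t -0.06 lat -0.0034 0.0117 z 0.025
  t -0.03 lat -0.0246 0.0307 z 0.033
  t 0 lat -0.0119 0.0162 z 0.033
  t 0.03 lat -0.0132 0.0135 z 0.033
  t 0.06 lat -0.0132 0.0135 z 0.033
out c0 0.5099 0.1323 ang -14.5 t -0.1046 0.0967 flange t [-0.0351 -0.0342 -0.0318] 22 P(flange) [0.4768 0.1408] nozzle [0.6036 0.1081] maxz 0.0342
  t -0.03 lat -0.0263 0.0281 z 0.031
  t 0 lat -0.0197 0.0341 z 0.034
  t 0.03 lat -0.0134 0.0167 z 0.033
  t 0.06 lat -0.0123 0.0141 z 0.032
in c0 0.5338 0.3328 ang -0.9 t -0.0278 0.1142 flange t [-0.0175 -0.0154 -0.0113] 12 P(flange) [0.5184 0.333 ] nozzle [0.648  0.3311] maxz 0.0344
```

```bash
python3 - <<'E'
from h import *
d=pickle.load(open("d0.pkl","rb"))
for n in("scene","side"):
    W=cloud(d[n]).reshape(-1,3);print(n)
    r=W[(W[:,0]>.3)&(W[:,0]<.75)&(W[:,1]>-.45)&(W[:,1]<-.02)&(W[:,2]>.017)&(W[:,2]<.035)][:,:2]
    # keep points near guess centre
    r=r[np.linalg.norm(r-[.517,-.232],axis=1)<.2]
    c,sz,ang=cv2.minAreaRect(r.astype(np.float32)*1000);print("tray",np.round(c,1),np.round(sz,1),round(ang,2))
    a=np.radians(ang);R=np.array([[np.cos(a),np.sin(a)],[-np.sin(a),np.cos(a)]])
    l=(r*1000-c)@R.T;m=l[(np.abs(l[:,0])<100)&(np.abs(l[:,1])<110)];print("divider v",np.median(m[:,1]).round(1),len(m))
E
```

```text
scene
tray [ 512.9 -234.8] [262.2 283.6] 51.88
divider v -26.5 302
side
tray [ 512.8 -233.4] [264.2 282.3] 51.96
divider v -25.2 196
```

Call:
{"fn": "drive_tool", "kwargs": {"steps": [{"fingers": 1, "x": -1, "y": -0.75, "z": 0, "turn": 0}, {"fingers": 1, "x": -1, "y": -0.75, "z": 0, "turn": 0}, {"fingers": 1, "x": -1, "y": -0.75, "z": 0, "turn": 0}, {"fingers": 1, "x": -1, "y": -0.75, "z": 0, "turn": 0}, {"fingers": 1, "x": -1, "y": -0.75, "z": 0, "turn": 0}, {"fingers": 1, "x": -1, "y": -0.75, "z": 0, "turn": 0}, {"fingers": 1, "x": -1, "y": -0.75, "z": 0, "turn": 0}, {"fingers": 1, "x": -1, "y": -0.75, "z": 0, "turn": 0}]}}

```text
time_s: 1.1
eef_pos: [0.424, 0.2655, 0.2223]
ee_rot: [[-0.951, 0.31, -0.0], [0.31, 0.951, -0.0], [0.0, -0.0, -1.0]]
contact_force: [0.0, 0.9, 0.0]
grip_width: 0.995
gripper_force: 0.0
```

```bash
cat > go.py <<'E'
import sys,numpy as np
from plant import *
def togo(x,y,z,yaw=None):
    s=sense();R=np.array(s["ee_rot"]);p=np.array(s["eef_pos"])
    yw=np.degrees(np.arctan2(R[1,1],R[0,1]));
    print("t",round(s["time_s"],2),"pos",p.round(4),"yaw",yw.round(2),"tilt",R[:2,2].round(4),"grip",round(s["grip_width"],3),round(s["gripper_force"],1),"F",np.round(s["contact_force"],1),"q6",s["joints"][5])
    print("units xyz",(R.T@(np.array([x,y,z])-p)/.04).round(3),"turn units",None if yaw is None else round(-np.radians((yaw-yw+180)%360-180)/.15,2))
if __name__=="__main__": togo(*map(float,sys.argv[1:]))
E
python3 go.py .516 .133 .2 75.5
```

```text
t 1.1 pos [0.424  0.2655 0.2223] yaw 71.97 tilt [-0.0003 -0.0001] grip 0.995 0.0 F [0.  0.9 0. ] q6 -48.95489775930818
units xyz [-3.214 -2.437  0.556] turn units -0.41
```

Call:
{"fn": "drive_tool", "kwargs": {"steps": [{"fingers": 1, "x": -0.8, "y": -0.6, "z": 0.25, "turn": -0.1}, {"fingers": 1, "x": -0.8, "y": -0.6, "z": 0.25, "turn": -0.1}, {"fingers": 1, "x": -0.8, "y": -0.6, "z": 0.25, "turn": -0.1}, {"fingers": 1, "x": -0.7, "y": -0.6, "z": 0.25, "turn": -0.11}, {"fingers": 1, "x": 0, "y": 0, "z": 0, "turn": 0}, {"fingers": 1, "x": 0, "y": 0, "z": 0, "turn": 0}]}}

```text
time_s: 1.85
eef_pos: [0.5141, 0.1395, 0.1823]
ee_rot: [[-0.968, 0.251, -0.001], [0.251, 0.968, 0.0], [0.001, 0.0, -1.0]]
contact_force: [-0.3, 1.1, 0.2]
grip_width: 1.005
gripper_force: 0.0
```

```bash
cat > wr.py <<'E'
import sys
from h import *
from plant import *
def wrist():
    st=sense();s=snapshot("wrist");R=np.array(st["ee_rot"]);p=np.array(st["eef_pos"])
    T=np.eye(4);T[:3,:3]=R;T[:3,3]=p
    s["view"]=np.linalg.inv(T@s["tool_from_camera"]);return s
s=wrist();pickle.dump(s,open("w.pkl","wb"))
im=s["frame"].copy()
for a in sys.argv[2:]:
    x,y,z=map(float,a.split(","));u=proj(s,[[x,y,z]])[0];cv2.drawMarker(im,tuple(int(i) for i in u.round()),(0,0,255),0,12,1)
cv2.imwrite(f"pics/{sys.argv[1]}.png",im)
E
python3 go.py .516 .133 .004 75.5; python3 wr.py w1 .516,.133,.03 .535,.128,.03 .605,.110,.015; python3 - <<'E'
from h import *
s=pickle.load(open("w.pkl","rb"));W=cloud(s).reshape(-1,3)
p=W[(W[:,0]>.38)&(W[:,0]<.63)&(W[:,1]>.08)&(W[:,1]<.2)&(W[:,2]<.06)]
top=p[p[:,2]>.02];p=p[p[:,2]>.008]
vx,vy,x0,y0=cv2.fitLine(top[:,:2].astype(np.float32),4,0,.01,.01).ravel()
if vx<0:vx,vy=-vx,-vy
ax=np.array([vx,vy]);q=p[:,:2]-[x0,y0];t=q@ax;l=q@[-vy,vx]
print(x0,y0,np.degrees(np.arctan2(vy,vx)),t.min(),t.max(),p[:,2].max())
m=np.abs(t)<.02;print("lat",l[m].min(),l[m].max());f=t[np.abs(l)>.02]
if len(f): print("fl",[x0,y0]+np.median(f)*ax,np.percentile(f,[5,50,95]))
print("noz",[x0,y0]+t.max()*ax)
E
```

```text
t 1.85 pos [0.5141 0.1395 0.1823] yaw 75.45 tilt [-0.001   0.0003] grip 1.005 0.0 F [-0.3  1.1  0.2] q6 -68.77349082522302
units xyz [-0.092 -0.146  4.456] turn units -0.01
0.51425 0.13751338 -14.670723 -0.10730336701443148 0.09512187761492476 0.0310350430405767
lat -0.01506328734880842 0.014216867510239187
fl [0.47859402 0.14684808] [-0.03791676 -0.03685762 -0.03389957]
noz [0.60627063 0.11342247]
```

View pics/w1.png

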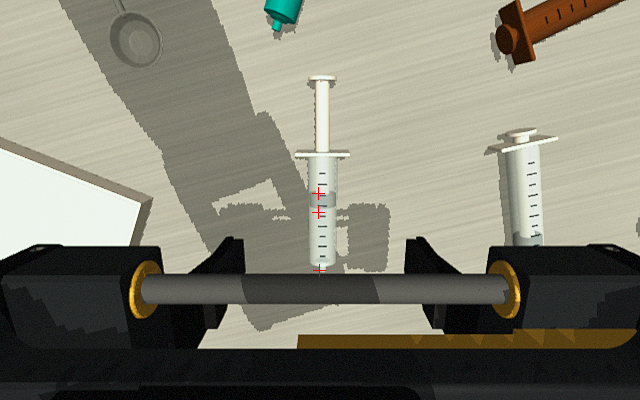

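The wrist view shows syringe_out centred between the open fingers: barrel near (322,210), flange (322,153), thumb disc (322,77). The red markers lie about 4 mm to its left. Descending.

Call:
{"fn": "drive_tool", "kwargs": {"steps": [{"fingers": 1, "x": -0.09, "y": -0.1, "z": 1, "turn": 0}, {"fingers": 1, "x": 0, "y": 0, "z": 1, "turn": 0}, {"fingers": 1, "x": 0, "y": 0, "z": 1, "turn": 0}, {"fingers": 1, "x": 0, "y": 0, "z": 1, "turn": 0}, {"fingers": 1, "x": 0, "y": 0, "z": 0.3, "turn": 0}, {"fingers": 1, "x": 0, "y": 0, "z": 0.1, "turn": 0}, {"fingers": 1, "x": 0, "y": 0, "z": 0, "turn": 0}, {"fingers": 1, "x": 0, "y": 0, "z": 0, "turn": 0}]}}

```text
time_s: 2.9
eef_pos: [0.5184, 0.1347, 0.0082]
ee_rot: [[-0.968, 0.25, 0.003], [0.25, 0.968, 0.0], [-0.003, 0.001, -1.0]]
contact_force: [-0.3, -0.3, -0.3]
grip_width: 1.003
gripper_force: 0.0
```

Call:
{"fn": "drive_tool", "kwargs": {"steps": [{"fingers": -1, "x": 0, "y": 0, "z": 0, "turn": 0}, {"fingers": -1, "x": 0, "y": 0, "z": 0, "turn": 0}, {"fingers": -1, "x": 0, "y": 0, "z": 0, "turn": 0}, {"fingers": -1, "x": 0, "y": 0, "z": 0, "turn": 0}, {"fingers": -1, "x": 0, "y": 0, "z": 0, "turn": 0}, {"fingers": -1, "x": 0, "y": 0, "z": 0, "turn": 0}, {"fingers": -1, "x": 0, "y": 0, "z": 0, "turn": 0}, {"fingers": -1, "x": 0, "y": 0, "z": 0, "turn": 0}]}}

```text
time_s: 3.9
eef_pos: [0.517, 0.1345, 0.0065]
ee_rot: [[-0.968, 0.251, -0.0], [0.251, 0.968, 0.0], [0.0, -0.0, -1.0]]
contact_force: [0.8, 0.8, 0.1]
grip_width: 0.336
gripper_force: 30.0
```

Call:
{"fn": "drive_tool", "kwargs": {"steps": [{"fingers": -1, "x": 0, "y": 0, "z": -0.4, "turn": 0}, {"fingers": -1, "x": 0, "y": 0, "z": -0.8, "turn": 0}, {"fingers": -1, "x": 0, "y": 0, "z": -0.8, "turn": 0}, {"fingers": -1, "x": 0, "y": 0, "z": -0.6, "turn": 0}, {"fingers": -1, "x": 0, "y": 0, "z": 0, "turn": 0}, {"fingers": -1, "x": 0, "y": 0, "z": 0, "turn": 0}]}}

```text
time_s: 4.65
eef_pos: [0.5165, 0.1344, 0.1101]
ee_rot: [[-0.968, 0.251, -0.001], [0.251, 0.968, -0.0], [0.001, -0.0, -1.0]]
contact_force: [0.5, -0.3, -0.3]
grip_width: 0.333
gripper_force: 30.0
```

```bash
python3 go.py .462 -.207 .12 -38.1; python3 wr.py w2
```

```text
t 4.65 pos [0.5165 0.1344 0.1101] yaw 75.49 tilt [-0.0006 -0.0001] grip 0.333 30.0 F [ 0.5 -0.3 -0.3] q6 -69.36765272401762
units xyz [-0.819 -8.605 -0.246] turn units 13.22
```

View pics/w2.png

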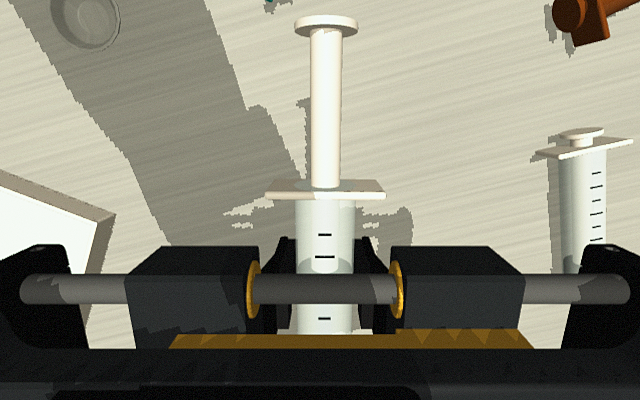

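The syringe hangs level in the grip, plunger still out (disc at (327,25), flange (327,190)). Carrying it to the wide compartment.

Call:
{"fn": "drive_tool", "kwargs": {"steps": [{"fingers": -1, "x": -0.1, "y": -0.6, "z": -0.1, "turn": 0}, {"fingers": -1, "x": -0.1, "y": -1, "z": -0.1, "turn": 0}, {"fingers": -1, "x": -0.1, "y": -1, "z": 0, "turn": 0}, {"fingers": -1, "x": -0.1, "y": -1, "z": 0, "turn": 0}, {"fingers": -1, "x": -0.1, "y": -1, "z": 0, "turn": 0}, {"fingers": -1, "x": -0.1, "y": -1, "z": 0, "turn": 0}, {"fingers": -1, "x": -0.1, "y": -1, "z": 0, "turn": 0}, {"fingers": -1, "x": -0.1, "y": -1, "z": 0, "turn": 0}]}}

```text
time_s: 5.7
eef_pos: [0.4705, -0.1686, 0.117]
ee_rot: [[-0.968, 0.251, -0.002], [0.251, 0.968, 0.001], [0.003, 0.001, -1.0]]
contact_force: [0.7, -0.3, -1.0]
grip_width: 0.334
gripper_force: 30.0
```

Call:
{"fn": "drive_tool", "kwargs": {"steps": [{"fingers": -1, "x": 0, "y": -0.5, "z": 0, "turn": 0.5}, {"fingers": -1, "x": 0, "y": 0, "z": 0, "turn": 1}, {"fingers": -1, "x": 0, "y": 0, "z": 0, "turn": 1}, {"fingers": -1, "x": 0, "y": 0, "z": 0, "turn": 1}, {"fingers": -1, "x": 0, "y": 0, "z": 0, "turn": 1}, {"fingers": -1, "x": 0, "y": 0, "z": 0, "turn": 1}, {"fingers": -1, "x": 0, "y": 0, "z": 0, "turn": 1}, {"fingers": -1, "x": 0, "y": 0, "z": 0, "turn": 1}]}}

```text
time_s: 6.7
eef_pos: [0.4658, -0.1866, 0.1169]
ee_rot: [[-0.186, 0.982, -0.003], [0.982, 0.186, 0.002], [0.002, -0.002, -1.0]]
contact_force: [0.2, -0.3, -0.9]
grip_width: 0.333
gripper_force: 30.0
```

Call:
{"fn": "drive_tool", "kwargs": {"steps": [{"fingers": -1, "x": 0, "y": 0, "z": 0, "turn": 1}, {"fingers": -1, "x": 0, "y": 0, "z": 0, "turn": 1}, {"fingers": -1, "x": 0, "y": 0, "z": 0, "turn": 1}, {"fingers": -1, "x": 0, "y": 0, "z": 0, "turn": 1}, {"fingers": -1, "x": 0, "y": 0, "z": 0, "turn": 1}, {"fingers": -1, "x": 0, "y": 0, "z": 0, "turn": 0.6}, {"fingers": -1, "x": 0, "y": 0, "z": 0, "turn": 0}, {"fingers": -1, "x": 0, "y": 0, "z": 0, "turn": 0}]}}

```text
time_s: 7.7
eef_pos: [0.4663, -0.1869, 0.1177]
ee_rot: [[0.602, 0.799, -0.001], [0.799, -0.602, 0.001], [-0.0, -0.001, -1.0]]
contact_force: [0.2, 0.3, -0.1]
grip_width: 0.337
gripper_force: 30.0
```

```bash
python3 go.py .462 -.207 .012 -38.1; python3 wr.py w3; python3 - <<'E'
from h import *
s=pickle.load(open("w.pkl","rb"));W=cloud(s).reshape(-1,3)
r=W[(W[:,2]>.018)&(W[:,2]<.035)&(np.hypot(W[:,0]-.513,W[:,1]+.234)<.2)]
u=np.array([.617,.787]);v=np.array([-.787,.617]);l=(r[:,:2]-[.5129,-.234])@np.c_[u,v]
for k in(0,1):
  h,e=np.histogram(l[:,k],np.arange(-.15,.151,.004));print([(round(float(e[i]),3),int(h[i])) for i in range(len(h)) if h[i]>40])
f=W[(W[:,2]>-.01)&(W[:,2]<.015)&(np.hypot(W[:,0]-.468,W[:,1]+.199)<.06)];print("floor",np.median(f[:,2]),len(f))
E
```

```text
t 7.7 pos [ 0.4663 -0.1869  0.1177] yaw -37.0 tilt [-0.0013  0.0007] grip 0.337 30.0 F [ 0.2  0.3 -0.1] q6 6.1541659337743155
units xyz [-0.466  0.22   2.643] turn units 0.13
[(-0.126, 48), (-0.046, 43), (-0.038, 44), (-0.03, 52), (-0.026, 86), (-0.022, 100), (-0.018, 107), (-0.014, 99), (-0.01, 102), (-0.006, 110), (-0.002, 104), (0.002, 105), (0.006, 110), (0.01, 113), (0.014, 113), (0.018, 110), (0.022, 120), (0.026, 114), (0.03, 116), (0.034, 117), (0.038, 125), (0.042, 121), (0.046, 126), (0.05, 129), (0.054, 121), (0.058, 133), (0.062, 126), (0.066, 143), (0.07, 133), (0.074, 135), (0.078, 141), (0.082, 143), (0.086, 147), (0.09, 146), (0.094, 144), (0.098, 153), (0.102, 151), (0.106, 147), (0.11, 152), (0.114, 153), (0.118, 165), (0.122, 619), (0.126, 2118)]
[(-0.142, 1088), (-0.138, 1637), (-0.134, 51), (-0.13, 42), (-0.118, 42), (-0.114, 46), (-0.11, 41), (-0.098, 43), (-0.09, 44), (-0.082, 41), (-0.078, 41), (-0.074, 45), (-0.066, 43), (-0.042, 45), (-0.038, 42), (-0.03, 279), (-0.026, 1219), (-0.006, 41), (-0.002, 43), (0.002, 43), (0.01, 42), (0.014, 42), (0.022, 42), (0.03, 44), (0.034, 44), (0.038, 42), (0.042, 42), (0.05, 42), (0.086, 42), (0.09, 42), (0.098, 42), (0.106, 44), (0.11, 45), (0.118, 42), (0.134, 795), (0.138, 623)]
floor 0.003140139144574013 5560
```

View pics/w3.png

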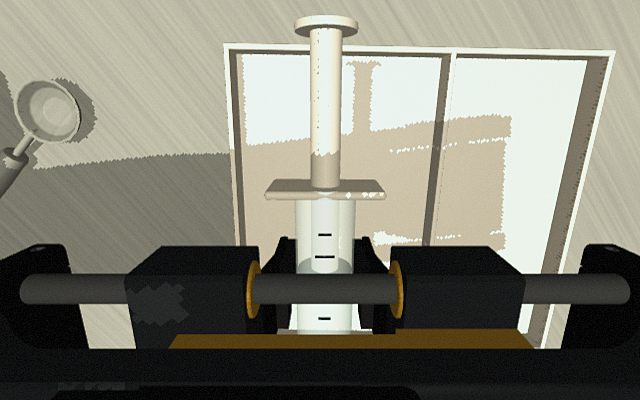

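The tray agrees with the fit: walls at v±140 mm, divider at v −26 mm. The wide compartment is under the syringe and the plunger is unchanged. Lowering.

Call:
{"fn": "drive_tool", "kwargs": {"steps": [{"fingers": -1, "x": -0.47, "y": 0.22, "z": 0.2, "turn": 0.13}, {"fingers": -1, "x": 0, "y": 0, "z": 0.7, "turn": 0}, {"fingers": -1, "x": 0, "y": 0, "z": 0.7, "turn": 0}, {"fingers": -1, "x": 0, "y": 0, "z": 0.6, "turn": 0}, {"fingers": -1, "x": 0, "y": 0, "z": 0.3, "turn": 0}, {"fingers": -1, "x": 0, "y": 0, "z": 0, "turn": 0}, {"fingers": -1, "x": 0, "y": 0, "z": 0, "turn": 0}, {"fingers": -1, "x": 0, "y": 0, "z": 0, "turn": 0}]}}

```text
time_s: 8.75
eef_pos: [0.4633, -0.208, 0.0197]
ee_rot: [[0.619, 0.786, 0.002], [0.786, -0.619, -0.001], [0.0, 0.002, -1.0]]
contact_force: [-0.4, 0.1, 0.0]
grip_width: 0.339
gripper_force: 30.0
```

```bash
python3 go.py .462 -.207 .0105 -38.1
```

```text
t 8.75 pos [ 0.4633 -0.208   0.0197] yaw -38.21 tilt [ 0.0017 -0.0011] grip 0.339 30.0 F [-0.4  0.1  0. ] q6 5.1261095767100855
units xyz [-0.001 -0.042  0.229] turn units -0.01
```

Call:
{"fn": "drive_tool", "kwargs": {"steps": [{"fingers": -1, "x": 0, "y": 0, "z": 0.12, "turn": 0}, {"fingers": -1, "x": 0, "y": 0, "z": 0.09, "turn": 0}, {"fingers": -1, "x": 0, "y": 0, "z": 0, "turn": 0}, {"fingers": -1, "x": 0, "y": 0, "z": 0, "turn": 0}]}}

```text
time_s: 9.25
eef_pos: [0.4626, -0.2076, 0.0104]
ee_rot: [[0.619, 0.786, 0.0], [0.786, -0.619, -0.0], [-0.0, 0.0, -1.0]]
contact_force: [-1.6, 0.3, 5.6]
grip_width: 0.336
gripper_force: 30.0
```

It touches the floor (5.6 N up). Releasing.

Call:
{"fn": "drive_tool", "kwargs": {"steps": [{"fingers": 0.2, "x": 0, "y": 0, "z": 0, "turn": 0}, {"fingers": 0.2, "x": 0, "y": 0, "z": 0, "turn": 0}, {"fingers": 0.2, "x": 0, "y": 0, "z": 0, "turn": 0}, {"fingers": 0.2, "x": 0, "y": 0, "z": 0, "turn": 0}, {"fingers": 0.2, "x": 0, "y": 0, "z": -0.3, "turn": 0}, {"fingers": 0.2, "x": 0, "y": 0, "z": -1, "turn": 0}, {"fingers": 0.2, "x": 0, "y": 0, "z": -1, "turn": 0}, {"fingers": 0.2, "x": 0, "y": 0, "z": -1, "turn": 0}]}}

```text
time_s: 10.25
eef_pos: [0.4625, -0.2075, 0.1443]
ee_rot: [[0.619, 0.786, 0.001], [0.786, -0.619, -0.0], [0.0, 0.001, -1.0]]
contact_force: [0.8, -0.2, -0.5]
grip_width: 0.597
gripper_force: 0.0
```

```bash
python3 go.py .5775 .334 .16 88.7
```

```text
t 10.25 pos [ 0.4625 -0.2075  0.1443] yaw -38.21 tilt [ 0.0008 -0.0005] grip 0.597 0.0 F [ 0.8 -0.2 -0.5] q6 5.131542824981968
units xyz [12.415 -6.116 -0.396] turn units -14.77
```

Call:
{"fn": "drive_tool", "kwargs": {"steps": [{"fingers": 1, "x": 1, "y": -0.5, "z": -0.3, "turn": 0}, {"fingers": 1, "x": 1, "y": -0.5, "z": -0.2, "turn": 0}, {"fingers": 1, "x": 1, "y": -0.5, "z": 0, "turn": 0}, {"fingers": 1, "x": 1, "y": -0.5, "z": 0, "turn": 0}, {"fingers": 1, "x": 1, "y": -0.5, "z": 0, "turn": 0}, {"fingers": 1, "x": 1, "y": -0.5, "z": 0, "turn": 0}, {"fingers": 1, "x": 1, "y": -0.5, "z": 0, "turn": 0}, {"fingers": 1, "x": 1, "y": -0.5, "z": 0, "turn": 0}]}}

```text
time_s: 11.25
eef_pos: [0.5351, 0.1444, 0.1632]
ee_rot: [[0.619, 0.786, 0.001], [0.786, -0.619, 0.0], [0.001, 0.001, -1.0]]
contact_force: [-0.5, -0.2, -0.3]
grip_width: 0.999
gripper_force: 0.0
```

Call:
{"fn": "drive_tool", "kwargs": {"steps": [{"fingers": 1, "x": 1, "y": -0.5, "z": 0, "turn": 0}, {"fingers": 1, "x": 1, "y": -0.5, "z": 0, "turn": 0}, {"fingers": 1, "x": 1, "y": -0.5, "z": 0, "turn": 0}, {"fingers": 1, "x": 1, "y": -0.5, "z": 0, "turn": 0}, {"fingers": 1, "x": 0.4, "y": -0.1, "z": 0, "turn": -0.7}, {"fingers": 1, "x": 0, "y": 0, "z": 0, "turn": -1}, {"fingers": 1, "x": 0, "y": 0, "z": 0, "turn": -1}, {"fingers": 1, "x": 0, "y": 0, "z": 0, "turn": -1}]}}

```text
time_s: 12.25
eef_pos: [0.5776, 0.3333, 0.163]
ee_rot: [[0.107, 0.994, 0.0], [0.994, -0.107, 0.0], [0.0, 0.0, -1.0]]
contact_force: [-0.2, 0.1, -0.1]
grip_width: 1.002
gripper_force: 0.0
```

Call:
{"fn": "drive_tool", "kwargs": {"steps": [{"fingers": 1, "x": 0, "y": 0, "z": 0, "turn": -1}, {"fingers": 1, "x": 0, "y": 0, "z": 0, "turn": -1}, {"fingers": 1, "x": 0, "y": 0, "z": 0, "turn": -1}, {"fingers": 1, "x": 0, "y": 0, "z": 0, "turn": -1}, {"fingers": 1, "x": 0, "y": 0, "z": 0, "turn": -1}, {"fingers": 1, "x": 0, "y": 0, "z": 0, "turn": -1}, {"fingers": 1, "x": 0, "y": 0, "z": 0, "turn": -1}, {"fingers": 1, "x": 0, "y": 0, "z": 0, "turn": -1}]}}

```text
time_s: 13.25
eef_pos: [0.5776, 0.3332, 0.1631]
ee_rot: [[-0.888, 0.46, 0.001], [0.46, 0.888, 0.0], [-0.0, 0.0, -1.0]]
contact_force: [0.0, 1.2, -0.9]
grip_width: 1.001
gripper_force: 0.0
```

Call:
{"fn": "drive_tool", "kwargs": {"steps": [{"fingers": 1, "x": 0, "y": 0, "z": 0, "turn": -1}, {"fingers": 1, "x": 0, "y": 0, "z": 0, "turn": -1}, {"fingers": 1, "x": 0, "y": 0, "z": 0, "turn": -1}, {"fingers": 1, "x": 0, "y": 0, "z": 0, "turn": 0}, {"fingers": 1, "x": 0, "y": 0, "z": 0, "turn": 0}, {"fingers": 1, "x": 0, "y": 0, "z": 0, "turn": 0}]}}

```text
time_s: 14.0
eef_pos: [0.5776, 0.3332, 0.1623]
ee_rot: [[-0.999, 0.034, 0.0], [0.034, 0.999, 0.0], [-0.0, 0.0, -1.0]]
contact_force: [-0.1, -0.2, -0.1]
grip_width: 1.002
gripper_force: 0.0
```

```bash
python3 go.py .5775 .335 .005 88.7; python3 wr.py w4 .5775,.335,.03; python3 - <<'E'
from h import *
s=pickle.load(open("w.pkl","rb"));W=cloud(s).reshape(-1,3)
p=W[(W[:,0]>.48)&(W[:,0]<.67)&(W[:,1]>.29)&(W[:,1]<.39)&(W[:,2]<.06)]
top=p[p[:,2]>.02];p=p[p[:,2]>.008]
vx,vy,x0,y0=cv2.fitLine(top[:,:2].astype(np.float32),4,0,.01,.01).ravel()
if vx<0:vx,vy=-vx,-vy
ax=np.array([vx,vy]);q=p[:,:2]-[x0,y0];t=q@ax;l=q@[-vy,vx]
print(x0,y0,np.degrees(np.arctan2(vy,vx)),t.min(),t.max(),p[:,2].max())
f=t[np.abs(l)>.02]
if len(f): print("fl",[x0,y0]+np.median(f)*ax,len(f))
print("noz",[x0,y0]+t.max()*ax)
E
```

```text
t 14.0 pos [0.5776 0.3332 0.1623] yaw 88.03 tilt [0.0001 0.0001] grip 1.002 0.0 F [-0.1 -0.2 -0.1] q6 -64.82255405117179
units xyz [0.005 0.046 3.933] turn units -0.08
0.56966174 0.3393331 -1.7142382 -0.06237550797272343 0.08025902553175047 0.031239209754437326
fl [0.51959245 0.34083156] 82
noz [0.64988484 0.33693217]
```

View pics/w4.png

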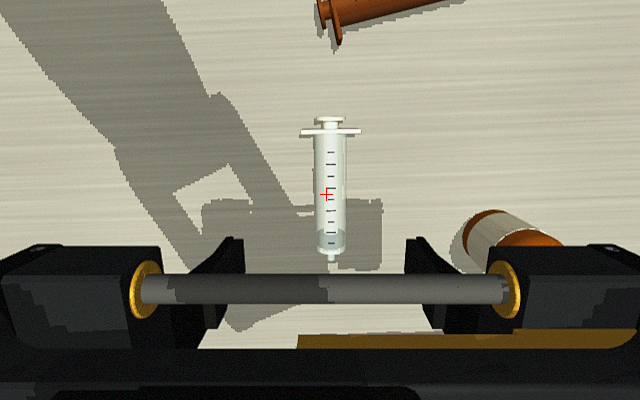

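The wrist view shows syringe_in between the fingers: barrel (330,190), flange (330,131). The bottle at (500,240) could come close to the gripper body, so I'll check the clearance.

```bash
python3 - <<'E'
from h import *
d=pickle.load(open("d0.pkl","rb"))
for n in("scene","side"):
    W=cloud(d[n]).reshape(-1,3)
    p=W[(W[:,0]>.5)&(W[:,0]<.72)&(W[:,1]>.4)&(W[:,1]<.62)&(W[:,2]>.015)&(W[:,2]<.2)]
    for z in(.02,.05,.07,.1):
        q=p[p[:,2]>z];print(n,z,len(q),q.min(0).round(3),q.max(0).round(3)) if len(q) else 0
E
```

```text
scene 0.02 1962 [0.61  0.472 0.02 ] [0.667 0.529 0.133]
scene 0.05 1531 [0.61  0.472 0.05 ] [0.667 0.529 0.133]
scene 0.07 1194 [0.61  0.473 0.07 ] [0.666 0.529 0.133]
scene 0.1 482 [0.619 0.486 0.1  ] [0.655 0.52  0.133]
side 0.02 688 [0.603 0.466 0.02 ] [0.662 0.519 0.134]
side 0.05 499 [0.603 0.47  0.05 ] [0.662 0.519 0.134]
side 0.07 368 [0.604 0.47  0.07 ] [0.662 0.519 0.134]
side 0.1 136 [0.615 0.483 0.101] [0.647 0.518 0.134]
```

The bottle's near edge is at y = 0.466 and the gripper body reaches 0.432, so it clears. Descending.

Call:
{"fn": "drive_tool", "kwargs": {"steps": [{"fingers": 1, "x": 0, "y": 0.08, "z": 0.6, "turn": -0.09}, {"fingers": 1, "x": 0, "y": 0, "z": 1, "turn": 0}, {"fingers": 1, "x": 0, "y": 0, "z": 1, "turn": 0}, {"fingers": 1, "x": 0, "y": 0, "z": 0.9, "turn": 0}, {"fingers": 1, "x": 0, "y": 0, "z": 0.35, "turn": 0}, {"fingers": 1, "x": 0, "y": 0, "z": 0.08, "turn": 0}, {"fingers": 1, "x": 0, "y": 0, "z": 0, "turn": 0}, {"fingers": 1, "x": 0, "y": 0, "z": 0, "turn": 0}]}}

```text
time_s: 15.05
eef_pos: [0.5791, 0.337, 0.0069]
ee_rot: [[-1.0, 0.019, 0.003], [0.019, 1.0, 0.001], [-0.003, 0.001, -1.0]]
contact_force: [0.5, 0.5, 0.4]
grip_width: 0.997
gripper_force: 0.0
```

Call:
{"fn": "drive_tool", "kwargs": {"steps": [{"fingers": -1, "x": 0, "y": 0, "z": 0, "turn": 0}, {"fingers": -1, "x": 0, "y": 0, "z": 0, "turn": 0}, {"fingers": -1, "x": 0, "y": 0, "z": 0, "turn": 0}, {"fingers": -1, "x": 0, "y": 0, "z": 0, "turn": 0}, {"fingers": -1, "x": 0, "y": 0, "z": 0, "turn": 0}, {"fingers": -1, "x": 0, "y": 0, "z": 0, "turn": 0}, {"fingers": -1, "x": 0, "y": 0, "z": 0, "turn": 0}, {"fingers": -1, "x": 0, "y": 0, "z": 0, "turn": 0}]}}

```text
time_s: 16.05
eef_pos: [0.5777, 0.3364, 0.0049]
ee_rot: [[-1.0, 0.019, -0.0], [0.019, 1.0, -0.0], [0.0, -0.0, -1.0]]
contact_force: [0.7, 0.2, 0.4]
grip_width: 0.336
gripper_force: 29.9
```

Call:
{"fn": "drive_tool", "kwargs": {"steps": [{"fingers": -1, "x": 0, "y": 0, "z": -0.4, "turn": 0}, {"fingers": -1, "x": 0, "y": 0, "z": -0.8, "turn": 0}, {"fingers": -1, "x": 0, "y": 0, "z": -0.9, "turn": 0}, {"fingers": -1, "x": 0, "y": 0, "z": -0.9, "turn": 0}, {"fingers": -1, "x": 0, "y": 0, "z": -0.5, "turn": 0}, {"fingers": -1, "x": 0, "y": 0, "z": 0, "turn": 0}, {"fingers": -1, "x": 0, "y": 0, "z": 0, "turn": 0}]}}

```text
time_s: 16.92
eef_pos: [0.5768, 0.3359, 0.1433]
ee_rot: [[-1.0, 0.019, -0.002], [0.019, 1.0, -0.001], [0.002, -0.001, -1.0]]
contact_force: [-0.5, 0.6, -0.9]
grip_width: 0.335
gripper_force: 29.9
```

```bash
python3 go.py .5775 -.2845 .14 -38.1
```

```text
t 16.93 pos [0.5768 0.3359 0.1433] yaw 88.89 tilt [-0.0023 -0.001 ] grip 0.335 29.9 F [-0.5  0.6 -0.9] q6 -65.43840209940646
units xyz [ -0.318 -15.507   0.097] turn units 14.78
```

Call:
{"fn": "drive_tool", "kwargs": {"steps": [{"fingers": -1, "x": 0, "y": -0.6, "z": 0, "turn": 0}, {"fingers": -1, "x": 0, "y": -1, "z": 0, "turn": 0}, {"fingers": -1, "x": 0, "y": -1, "z": 0, "turn": 0}, {"fingers": -1, "x": 0, "y": -1, "z": 0, "turn": 0}, {"fingers": -1, "x": 0, "y": -1, "z": 0, "turn": 0}, {"fingers": -1, "x": -0.1, "y": -1, "z": 0, "turn": 0}, {"fingers": -1, "x": -0.1, "y": -1, "z": 0, "turn": 0}, {"fingers": -1, "x": -0.1, "y": -1, "z": 0, "turn": 0}]}}

```text
time_s: 17.92
eef_pos: [0.5824, 0.0297, 0.1434]
ee_rot: [[-1.0, 0.02, -0.003], [0.02, 1.0, -0.0], [0.003, -0.0, -1.0]]
contact_force: [0.9, -0.7, -0.8]
grip_width: 0.338
gripper_force: 29.9
```

Call:
{"fn": "drive_tool", "kwargs": {"steps": [{"fingers": -1, "x": 0, "y": -1, "z": 0, "turn": 0}, {"fingers": -1, "x": 0, "y": -1, "z": 0, "turn": 0}, {"fingers": -1, "x": 0, "y": -1, "z": 0, "turn": 0}, {"fingers": -1, "x": 0, "y": -1, "z": 0, "turn": 0}, {"fingers": -1, "x": 0, "y": -1, "z": 0, "turn": 0}, {"fingers": -1, "x": 0, "y": -1, "z": 0, "turn": 0}, {"fingers": -1, "x": 0, "y": -1, "z": 0, "turn": 0}, {"fingers": -1, "x": 0, "y": -0.9, "z": 0, "turn": 0.3}]}}

```text
time_s: 18.92
eef_pos: [0.5757, -0.2857, 0.1432]
ee_rot: [[-0.998, 0.066, -0.003], [0.066, 0.998, 0.001], [0.003, 0.001, -1.0]]
contact_force: [0.5, -0.6, -1.0]
grip_width: 0.335
gripper_force: 29.9
```

Call:
{"fn": "drive_tool", "kwargs": {"steps": [{"fingers": -1, "x": 0, "y": 0, "z": 0, "turn": 0.5}, {"fingers": -1, "x": 0, "y": 0, "z": 0, "turn": 1}, {"fingers": -1, "x": 0, "y": 0, "z": 0, "turn": 1}, {"fingers": -1, "x": 0, "y": 0, "z": 0, "turn": 1}, {"fingers": -1, "x": 0, "y": 0, "z": 0, "turn": 1}, {"fingers": -1, "x": 0, "y": 0, "z": 0, "turn": 1}, {"fingers": -1, "x": 0, "y": 0, "z": 0, "turn": 1}, {"fingers": -1, "x": 0, "y": 0, "z": 0, "turn": 1}]}}

```text
time_s: 19.92
eef_pos: [0.5758, -0.2842, 0.1432]
ee_rot: [[-0.367, 0.93, -0.003], [0.93, 0.367, 0.001], [0.002, -0.002, -1.0]]
contact_force: [-0.7, -0.9, -0.7]
grip_width: 0.336
gripper_force: 29.9
```

Call:
{"fn": "drive_tool", "kwargs": {"steps": [{"fingers": -1, "x": 0, "y": 0, "z": 0, "turn": 1}, {"fingers": -1, "x": 0, "y": 0, "z": 0, "turn": 1}, {"fingers": -1, "x": 0, "y": 0, "z": 0, "turn": 1}, {"fingers": -1, "x": 0, "y": 0, "z": 0, "turn": 1}, {"fingers": -1, "x": 0, "y": 0, "z": 0, "turn": 1}, {"fingers": -1, "x": 0, "y": 0, "z": 0, "turn": 1}, {"fingers": -1, "x": 0, "y": 0, "z": 0, "turn": 0.9}, {"fingers": -1, "x": 0, "y": 0, "z": 0, "turn": 0}]}}

```text
time_s: 20.92
eef_pos: [0.5761, -0.2841, 0.1434]
ee_rot: [[0.608, 0.794, -0.002], [0.794, -0.608, 0.001], [-0.001, -0.003, -1.0]]
contact_force: [0.1, -0.6, -1.2]
grip_width: 0.336
gripper_force: 29.9
```

```bash
python3 go.py .5775 -.2845 .0095 -38.1; python3 wr.py w5
```

```text
t 20.93 pos [ 0.5761 -0.2841  0.1434] yaw -37.42 tilt [-0.0024  0.0011] grip 0.336 29.9 F [ 0.1 -0.6 -1.2] q6 4.156312124445827
units xyz [0.015 0.042 3.349] turn units 0.08
```

View pics/w5.png

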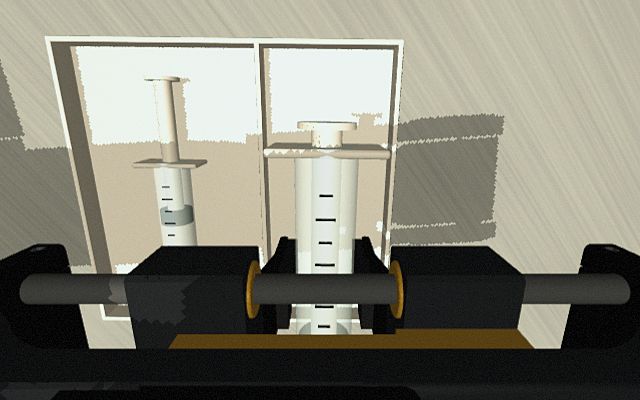

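syringe_out lies in the wide compartment with its plunger still out (disc at (162,78)). syringe_in is held over the narrow compartment (flange at (327,152)). Lowering.

Call:
{"fn": "drive_tool", "kwargs": {"steps": [{"fingers": -1, "x": 0.02, "y": 0.04, "z": 0.5, "turn": 0.08}, {"fingers": -1, "x": 0, "y": 0, "z": 0.8, "turn": 0}, {"fingers": -1, "x": 0, "y": 0, "z": 0.8, "turn": 0}, {"fingers": -1, "x": 0, "y": 0, "z": 0.7, "turn": 0}, {"fingers": -1, "x": 0, "y": 0, "z": 0.3, "turn": 0}, {"fingers": -1, "x": 0, "y": 0, "z": 0.1, "turn": 0}, {"fingers": -1, "x": 0, "y": 0, "z": 0, "turn": 0}, {"fingers": -1, "x": 0, "y": 0, "z": 0, "turn": 0}]}}

```text
time_s: 21.98
eef_pos: [0.5804, -0.2847, 0.0184]
ee_rot: [[0.617, 0.787, 0.002], [0.787, -0.617, -0.001], [0.0, 0.002, -1.0]]
contact_force: [-0.0, 0.1, 0.1]
grip_width: 0.338
gripper_force: 29.9
```

Call:
{"fn": "drive_tool", "kwargs": {"steps": [{"fingers": -1, "x": 0, "y": 0, "z": 0.12, "turn": 0}, {"fingers": -1, "x": 0, "y": 0, "z": 0.08, "turn": 0}, {"fingers": -1, "x": 0, "y": 0, "z": 0, "turn": 0}, {"fingers": -1, "x": 0, "y": 0, "z": 0, "turn": 0}]}}

```text
time_s: 22.48
eef_pos: [0.5795, -0.2841, 0.0089]
ee_rot: [[0.617, 0.787, -0.0], [0.787, -0.617, 0.0], [0.0, -0.0, -1.0]]
contact_force: [0.4, 0.6, -0.3]
grip_width: 0.337
gripper_force: 29.9
```

Call:
{"fn": "drive_tool", "kwargs": {"steps": [{"fingers": -1, "x": 0, "y": 0, "z": 0.03, "turn": 0}, {"fingers": -1, "x": 0, "y": 0, "z": 0, "turn": 0}, {"fingers": 0, "x": 0, "y": 0, "z": 0, "turn": 0}, {"fingers": 0, "x": 0, "y": 0, "z": 0, "turn": 0}, {"fingers": 0, "x": 0, "y": 0, "z": 0, "turn": 0}, {"fingers": 0, "x": 0, "y": 0, "z": 0, "turn": 0}]}}

```text
time_s: 23.22
eef_pos: [0.5794, -0.2841, 0.0075]
ee_rot: [[0.617, 0.787, -0.0], [0.787, -0.617, 0.0], [-0.0, -0.0, -1.0]]
contact_force: [0.2, 0.7, -0.5]
grip_width: 0.496
gripper_force: 0.0
```

Call:
{"fn": "drive_tool", "kwargs": {"steps": [{"fingers": 0, "x": 0, "y": 0, "z": -0.3, "turn": 0}, {"fingers": 0, "x": 0, "y": 0, "z": -1, "turn": 0}, {"fingers": 0, "x": 0, "y": 0, "z": -1, "turn": 0}, {"fingers": 0, "x": 0, "y": 0, "z": -1, "turn": 0}, {"fingers": 0, "x": -1, "y": 0, "z": -1, "turn": 0}, {"fingers": 0, "x": -1, "y": 0, "z": 0, "turn": 0}, {"fingers": 0, "x": 0, "y": 0, "z": 0, "turn": 0}, {"fingers": 0, "x": 0, "y": 0, "z": 0, "turn": 0}]}}

```text
time_s: 24.22
eef_pos: [0.5301, -0.3467, 0.18]
ee_rot: [[0.618, 0.786, 0.0], [0.786, -0.618, 0.0], [0.001, -0.0, -1.0]]
contact_force: [-0.4, -0.3, -0.2]
grip_width: 0.502
gripper_force: 0.0
```

```bash
python3 - <<'E'
from h import *
from plant import *
for n in("scene","side"):
    s=snapshot(n);cv2.imwrite(f"pics/{n}1.png",s["frame"]);W=cloud(s).reshape(-1,3)
    l=(W[:,:2]-[.5129,-.234])@np.array([[.617,-.787],[.787,.617]])
    for nm,a,b in(("wide",-.02,.132),("narrow",-.132,-.032)):
        m=(np.abs(l[:,0])<.12)&(l[:,1]>a)&(l[:,1]<b)&(W[:,2]>.012)&(W[:,2]<.06)
        q=l[m];print(n,nm,m.sum(),"u",q[:,0].min().round(3),q[:,0].max().round(3),"v",q[:,1].min().round(3),q[:,1].max().round(3),"z",np.percentile(W[m,2],[95,100]).round(4))
E
```

```text
scene wide 1140 u -0.101 0.101 v 0.028 0.081 z [0.036  0.0384]
scene narrow 1236 u -0.073 0.073 v -0.112 -0.058 z [0.036  0.0378]
side wide 1296 u -0.103 0.102 v 0.029 0.083 z [0.0346 0.0384]
side narrow 1128 u -0.071 0.074 v -0.11 -0.064 z [0.0345 0.0382]
```

View pics/side1.png

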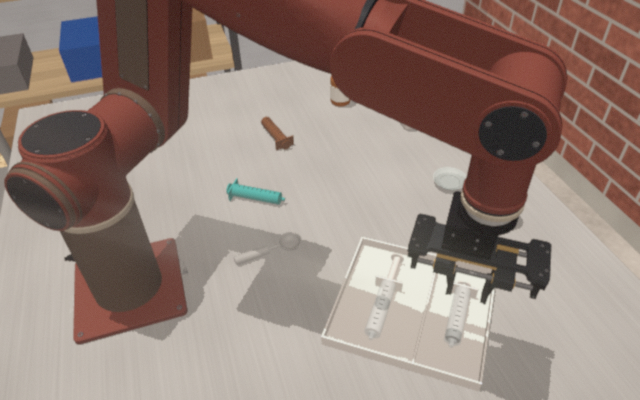

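The side view shows both syringes lying in their compartments, out at (385,297) and in at (460,312), with the gripper clear above. Tops are about 38 mm high, 4 mm above their table heights, so both lie flat on the tray floor. syringe_out still measures 204 mm long, so its plunger is still out. Handing in.

```bash
python3 -c "
from plant import *
print(hand_in())"
```

```text
the job is handed in; nothing more can be done
None
```

I put both syringes away and handed the job in at about 24 s: syringe_out lies flat in the wide compartment with its plunger still pulled out, and syringe_in lies flat in the narrow one.

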